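# Seat the shaker's adapter plate on its locating pins

### The arm

A 7-joint arm with a two-finger parallel gripper is mounted at the origin on a cart in front of the work surface, level with it; the furniture and walls round the work are solid. World frame = base frame: x ahead of the robot, y to its left, z up, the work surface at z = 0. Lengths are in mm, angles in rad, forces in N, time in s.
With the tool pointing down it reaches from about 400 to 850 mm from the base axis. Payload 4.5 kg.
Tool frame: the origin (TCP) lies on the centre line of the jaws, within the pads' length; the fingertips stand 14 mm ahead of it and the grasp point (between the pads) lies 5 mm behind it; z points along the fingers, y is the line along which they close (so a half turn about z gives the same grasp; the last joint's range is limited). The gripper opens to 88 mm and grips with 3 to 60 N. Pads are 18 mm wide; open, the fingers measure 123 mm over their backs; the gripper's body (75 mm by 187 mm) begins 45 mm behind the grasp point.
Start: joints at [-1.22, 0.689, -0.195, 1.565, 0.157, 0.902, -0.215], TCP at [194.685, 593.928, 252.743] pointing down, gripper open.
Joint ranges: [-3.01, 3.01], [-0.46, 2.08], [-1.47, 1.51], [0.13, 2.56], [-1, 4.14], [0.04, 2.09], [-2.66, 2.66]. Speed limits (rad/s): [2.57, 2.57, 3.14, 3.14, 3.14, 3.14, 3.14].

### API

Orientations are given as a unit quaternion [x, y, z, w].
In Python, from cell import ctrl gives the robot as it stands.
- The arm moves only by the tool drive_tool, never from a script. Its argument "motion" is a list of rows, each an object with "dr": the turn, a rotation vector about the world's x, y, z each as a share of 45 degrees, from -1 to 1, a list of three; "dp": the shift along the world's x, y, z each as a share of 10 cm, from -1 to 1, a list of three; "fingers": the gripper command: -1 is shut, 1 is fully open, values between are in proportion. In form: [{"dr": [wx, wy, wz], "dp": [x, y, z], "fingers": fingers}, ...]. A call has 1 to 12 rows; each row shifts and turns the commanded pose from where the row before left it; what a row does not reach is not made up. A row lasts 1/12 s, in which the tool goes at most 41.7 mm and 7.16 degrees, less where a joint would pass 70% of its speed; a pose out of reach is approached as far as the arm can. A call with a number of a shift or a turn outside -1 to 1 is refused whole. A call with a gripper value outside its range is refused whole. The fingers move at their own pace and stop on an object; "grip_force" is the grip in N (left out, the last holds). Time passes only in rows, so rows that do not move let the fingers close. It gives the time, the measured TCP pose, the force, the opening and the grip force at its end, in the units of the state.
- ctrl.state(): the state, without advancing time (a new reading comes with each control period).
- ctrl.capture(name): name is "scene" or "top" or "wrist"; returns a dict with "pixels" (420x560x3 uint8, red, green, blue), "camera_matrix" (3x3 intrinsics, pixels), "k1" (the pictures are not rectified: a ray, as slopes to the right and down, at radius r is drawn at 1 + k1 r^2 times it, then the intrinsics apply), "R" (3x3) and "t" (3): a world point X has camera coordinates R X + t; the wrist camera has in their place "T_tool_cam" (4x4, takes a point from camera to tool coordinates, whose origin is the TCP and whose axes are the flange's). Camera axes: x right, y down, z forward; pixel columns grow to the right and rows downward; lengths in mm; the calibration is good to about 2 mm. A picture is of the moment at which its call begins: read the wrist's pose just before it. There is no depth.
- ctrl.close_job(): hands the job in; it is judged then, once.
The state is a dict: "time_s": time; "joint_positions": joint angles; "qd": joint speeds; "joint_efforts": joint torques, N m; "tool_pos": TCP position; "eef_rot": TCP orientation; "wrist_force": force on the tool from outside, world axes, zero at the start; "torque": the same for the moment, N m; "gripper_width": finger opening in mm; "grip_force": force on a finger pad.
Only numpy, scipy, OpenCV 4.12 (cv2) and the standard library are available. Lean on these libraries where they do the work, as an engineer would, in place of code of your own. Each camera call takes 0.05 s, during which the arm holds its last target. There are 200 camera calls.

### The job

The aluminium adapter plate lies crooked on top of the bench shaker's two locating pins. Do not lift or carry it: nudge it sideways with the fingertips until both of its holes drop over the two pins and it lies flat on the shaker's deck, then take the hand away. Leave the bottles, the vial and the marker pen where they are.

Things in the scene. Friction and masses are not known exactly. Their poses are not given: they have to be found in the camera images.
- shaker: bench shaker, fixed to the bench, 186 (x) x 226 (y) mm white housing with a dark flat deck 180 x 220 mm whose top is 45 mm above the bench. Origin: centre of its underside, on the bench. Its x points away from its front panel (the side with display and knob, facing the robot), y to the left, z up; it stands at any yaw within 0.35 rad
- pin_left (a point): foot, at deck height, of the locating pin on the shaker's left (+y) half: at shaker x 0, y +55 mm. Steel, 9 mm diameter for 3 mm, then a cone up to a 3.6 mm tip, 9 mm tall in all. Axes as the shaker's
- pin_right (a point): foot, at deck height, of the same kind of pin at shaker x 0, y -55 mm. Axes as the shaker's
- plate: loose aluminium plate, 120 (x) x 160 (y) mm, 8 mm thick, with a 5 mm thick rim all round: outer sides 24 mm tall; 0.35-0.7 kg. Origin: centre of its underside, z up; x, y as the shaker's when seated. Starts on the pin tips, near edge tipped down (0.1 rad), 20-34 mm towards the shaker's front from its seat, up to 25 mm left or right, yaw within 0.2 rad. Seated: origin at mid-deck, flat
- hole_round (a point): centre, at the underside, of the plate's round through hole, 11.5 mm diameter, at plate x 0, y +55 mm; belongs on pin_left, whose cone centres it over the last 2 to 3 mm. Axes as the plate's
- hole_slot (a point): centre, at the underside, of the plate's slot, 11.5 (x) x 16.5 (y) mm, through, at plate x 0, y -55 mm; belongs on pin_right. Axes as the plate's
- bottle_small: bystander: white bottle with red cap, 42 mm diameter, 77 mm tall, standing to the left of the shaker near its far corner. Origin: centre of its foot
- vial: bystander: small capped vial, 15 mm diameter, 41 mm tall, standing to the left of the shaker. Origin: centre of its foot
- marker: bystander: marker pen, 135 mm long, 17 mm thick, lying to the right of the shaker. Origin: centre of its underside, y along it
- bottle_white: bystander: white bottle with blue cap, 48 mm diameter, 89 mm tall, on the left of the bench. Origin: centre of its foot
- bottle_brown: bystander: brown bottle, 58 mm diameter, 106 mm tall, on the left of the bench. Origin: centre of its foot

How it is judged:
By the outcome, as a careful person would: the job done as asked, in the order asked, and still so for the second after the job is handed in, with the robot touching nothing.
It also fails if it takes over 64 s, if anything falls off the work surface, if the arm or the gripper's body presses on something with over 40 N, if the wrist force passes 120 N, or if a joint passes its speed limit or range.

## Working session

There is one attempt and no reset: what is moved stays moved. The work goes in short steps, Python scripts to look and compute and a tool call to move; the robot and the scene stay as the last step left them, time stands still between calls to the robot, and variables do not carry over. Pictures are saved under pics/ and viewed, at most 10 in all, crops included, and the job is handed in when it is done.

Besides the shell and the picture viewer there is one more tool, called after ">>>" as name(argument=value, ...), one argument or row to a line, values as JSON. drive_tool: Moves the arm, as the interface text tells. Shift numbers are shares of 10 cm and turn numbers shares of 45 degrees, none past 1 either way. Its arguments: {"type":"object","properties":{"motion":{"type":"array","items":{"type":"object","properties":{"dr":{"type":"array","items":{"type":"number","minimum":-1,"maximum":1}},"dp":{"type":"array","items":{"type":"number","minimum":-1,"maximum":1}},"fingers":{"type":"number"}}}},"grip_force":{"type":"number"}},"required":["motion"]}

```bash
mkdir -p pics; ls; python3 - <<'E'
from cell import ctrl
import cv2,numpy as np
s=ctrl.state();print({k:np.round(v,3) for k,v in s.items()})
for n in("top","scene"):
    c=ctrl.capture(n);cv2.imwrite(f"pics/{n}0.png",c["pixels"][:,:,::-1])
    np.savez(f"pics/{n}0.npz",**c)
    print(n,c["camera_matrix"],c["k1"],np.round(c["R"],3),c["t"])
E
```

```text
pics
{'time_s': np.float64(0.0), 'joint_positions': array([-1.22 ,  0.69 , -0.194,  1.566,  0.157,  0.902, -0.215]), 'qd': array([-0.   ,  0.001, -0.001, -0.001, -0.001,  0.   , -0.001]), 'joint_efforts': array([ 1.0000e-03, -5.2755e+01, -1.2670e+00, -1.5343e+01, -5.3000e-02,
        7.0000e-03,  0.0000e+00]), 'tool_pos': array([194.591, 593.303, 251.944]), 'eef_rot': array([ 0.158,  0.987, -0.001, -0.   ]), 'wrist_force': array([-0.041,  0.292, -0.344]), 'torque': array([ 0.   ,  0.02 , -0.004]), 'grip_force': np.float64(0.0), 'gripper_width': np.float64(87.866)}
top [[402.42553559   0.         276.3374212 ]
 [  0.         402.42553559 211.96108294]
 [  0.           0.           1.        ]] 0.02662419177005251 [[ 0.03  -0.999  0.023]
 [-0.995 -0.032 -0.094]
 [ 0.095 -0.02  -0.995]] [214.36234792 593.75976961 873.99732583]
scene [[425.91224476   0.         278.79901349]
 [  0.         425.91224476 209.2676621 ]
 [  0.           0.           1.        ]] -0.06179283243331425 [[-0.896 -0.444 -0.002]
 [-0.239  0.486 -0.841]
 [ 0.374 -0.753 -0.541]] [ 621.50168889   60.26104406 1035.82416409]
```

View pics/top0.png

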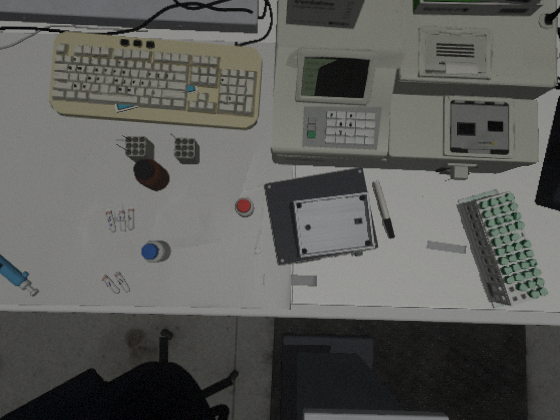

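View pics/scene0.png

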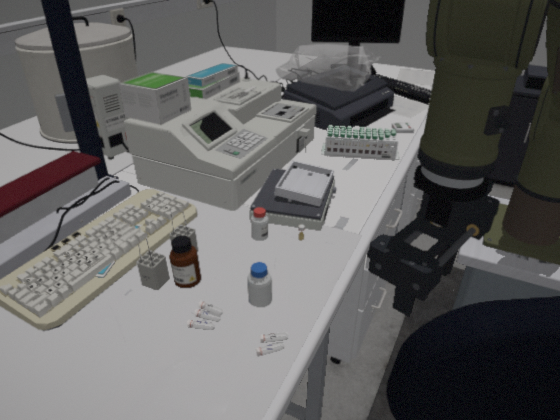

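The top view shows the shaker deck at about (320,215), the plate at (333,225) lying crooked towards the front right, the marker at (383,208), the small bottle at (244,207) and the vial near (257,243). Next I'll enlarge the deck.

```bash
cat > h.py <<'E'
import cv2,numpy as np
from scipy.spatial.transform import Rotation as Ro
def pose(c,s=None):
    if "R" in c: return np.array(c["R"]),np.array(c["t"])
    T=np.eye(4);T[:3,:3]=Ro.from_quat(s["eef_rot"]).as_matrix();T[:3,3]=s["tool_pos"]
    M=np.linalg.inv(T@np.array(c["T_tool_cam"]));return M[:3,:3],M[:3,3]
def proj(c,X,s=None):
    R,t=pose(c,s);p=np.atleast_2d(X)@R.T+t;u=p[:,:2]/p[:,2:]
    u=u*(1+c["k1"]*(u**2).sum(1,keepdims=True));K=np.array(c["camera_matrix"])
    return u*[K[0,0],K[1,1]]+K[:2,2]
def unproj(c,uv,z,s=None):
    K=np.array(c["camera_matrix"]);d=(np.atleast_2d(uv)-K[:2,2])/[K[0,0],K[1,1]]
    u=d.copy()
    for _ in range(10): u=d/(1+c["k1"]*(u**2).sum(1,keepdims=True))
    R,t=pose(c,s);C=-R.T@t;r=np.c_[u,np.ones(len(u))]@R
    return C+r*((z-C[2])/r[:,2:])
E
python3 - <<'E'
from h import *
c=dict(np.load("pics/top0.npz"))
im=c["pixels"][150:290,235:410,::-1]
cv2.imwrite("pics/topcrop.png",cv2.resize(im,None,fx=4.25,fy=4.25,interpolation=cv2.INTER_CUBIC))
E
```

```text
(no output)
```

View pics/topcrop.png

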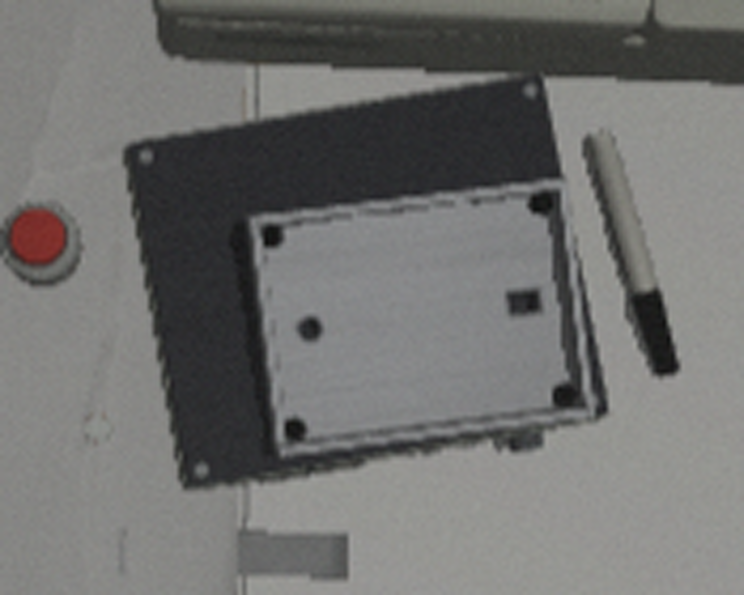

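```bash
python3 - <<'E'
from h import *
c=dict(np.load("pics/top0.npz"))
f=lambda p:np.array(p)/4.25+[235,150]-0.4
D=unproj(c,f([(128,150),(543,78),(185,487)]),45)[:,:2]
print("deck",D.round(1)); 
print(np.linalg.norm(D[0]-D[1]),np.linalg.norm(D[0]-D[2]))
ctr=(D[1]+D[2])/2
a=D[0]-D[2];b=D[0]-D[1];print("yaws",np.arctan2(a[1],a[0]),np.arctan2(-b[0],b[1]))
H=unproj(c,f([(309,328),(524,302)]),59)[:,:2];print("holes",H,np.linalg.norm(H[0]-H[1]))
d=H[0]-H[1];py=np.arctan2(-d[0],d[1]);pc=H.mean(0)
sy=(np.arctan2(a[1],a[0])+np.arctan2(-b[0],b[1]))/2
ex=np.array([np.cos(sy),np.sin(sy)]);ey=np.array([-ex[1],ex[0]])
print("ctr",ctr,"yaw",sy,"plate",pc,"yaw",py,"rel",ex@(pc-ctr),ey@(pc-ctr),py-sy)
print("pins",ctr+55*ey,ctr-55*ey)
O=unproj(c,f([(38,237)]),77);print("red",O, unproj(c,f([(97,430)]),41),unproj(c,f([(600,135),(665,370)]),10))
w=unproj(c,f([(160,60),(740,80)]),0);print(w)
E
```

```text
deck [[643.9 260.4]
 [689.   45.3]
 [471.9 225.8]]
219.74179403706958 175.45719152210552
yaws 0.19839464878188318 0.20690533590042806
holes [[553.83840078 165.90071868]
 [570.46794811  57.08691261]] 110.07718309110562
ctr [580.4626101  135.56378852] yaw 0.2026499923411556 plate [562.15317444 111.49381565] yaw 0.15165232748241023 rel -22.779225869206783 -19.892357753543624 -0.05099766485874538
pins [569.39299115 189.43830509] [591.53222905  81.68927194]
red [[593.66180421 303.15072351  77.        ]] [[499.33468087 271.53946709  41.        ]] [[666.26912054   5.87410909  10.        ]
 [540.36106363 -29.77165716  10.        ]]
[[701.48759348 245.01122902   0.        ]
 [701.13509733 -73.55937181   0.        ]]
```

The measurements fit the given sizes: the holes are 110.1 mm apart and the deck is 219.7 mm wide. To seat, the plate has to move about +22.8 mm in shaker x, +19.9 mm in shaker y, and turn +0.05 rad. I'll move above it and look from close by.

>>> drive_tool(
  motion=[
    {"dp": [0.23, -0.3, 0], "dr": [0, 0, 0.11], "fingers": 1},
    {"dp": [0.23, -0.3, 0], "dr": [0, 0, 0.11], "fingers": 1},
    {"dp": [0.23, -0.3, 0], "dr": [0, 0, 0.11], "fingers": 1},
    {"dp": [0.23, -0.3, 0], "dr": [0, 0, 0.11], "fingers": 1},
    {"dp": [0.23, -0.3, 0], "dr": [0, 0, 0.11], "fingers": 1},
    {"dp": [0.23, -0.3, 0], "dr": [0, 0, 0.11], "fingers": 1},
    {"dp": [0.23, -0.3, 0], "dr": [0, 0, 0], "fingers": 1},
    {"dp": [0.23, -0.3, 0], "dr": [0, 0, 0], "fingers": 1},
    {"dp": [0.23, -0.3, 0], "dr": [0, 0, 0], "fingers": 1},
    {"dp": [0.23, -0.3, 0], "dr": [0, 0, 0], "fingers": 1},
    {"dp": [0.23, -0.3, 0], "dr": [0, 0, 0], "fingers": 1},
    {"dp": [0.23, -0.3, 0], "dr": [0, 0, 0], "fingers": 1},
  ],
)

```text
time_s: 1.1
tool_pos: [471.4, 232.1, 252.5]
eef_rot: [-0.101, 0.995, -0.0, -0.0]
wrist_force: [-0.3, 0.1, -0.2]
gripper_width: 88.4
grip_force: 0.0
```

>>> drive_tool(
  motion=[
    {"dp": [0.23, -0.3, 0], "dr": [0, 0, 0], "fingers": 1},
    {"dp": [0.23, -0.3, 0], "dr": [0, 0, 0], "fingers": 1},
    {"dp": [0.2, -0.3, 0], "dr": [0, 0, 0], "fingers": 1},
    {"dp": [0, 0, 0], "dr": [0, 0, 0], "fingers": 1},
    {"dp": [0, 0, 0], "dr": [0, 0, 0], "fingers": 1},
  ],
)

```text
time_s: 1.52
tool_pos: [537.5, 141.0, 252.1]
eef_rot: [-0.098, 0.995, -0.001, -0.0]
wrist_force: [-0.5, 0.6, 0.0]
gripper_width: 88.3
grip_force: 0.0
```

```bash
cat > look.py <<'E'
import sys
from h import *
from cell import ctrl
def look(n,cam="wrist"):
    s=ctrl.state();c=ctrl.capture(cam);np.savez(f"pics/{n}.npz",**c,**({} if cam!="wrist" else {"tool_pos":s["tool_pos"],"eef_rot":s["eef_rot"]}))
    cv2.imwrite(f"pics/{n}.png",c["pixels"][:,:,::-1]);print(s["time_s"],s["tool_pos"],s["eef_rot"]);return c,s
if __name__=="__main__": look(*sys.argv[1:])
E
python3 look.py w1
```

```text
1.5167 [537.54703203 141.04189465 252.06374386] [-9.77777438e-02  9.95208036e-01 -5.49980130e-04 -4.19615029e-04]
```

View pics/w1.png

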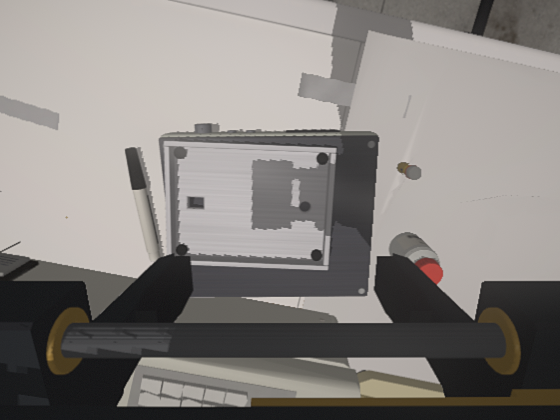

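The wrist view shows the round hole at (305,206), the slot at (196,202), and the deck corners at (378,134) near left and (367,295) far left.

```bash
python3 - <<'E'
from h import *
c=dict(np.load("pics/w1.npz"));s=c
sy=.2027;ex=np.array([np.cos(sy),np.sin(sy)]);ey=np.array([-ex[1],ex[0]])
D=unproj(c,[(378,134),(368,295),(161.5,135.5)],45,s)[:,:2]
print(D,np.linalg.norm(D[0]-D[1]),np.linalg.norm(D[0]-D[2]))
a=D[1]-D[0];b=D[0]-D[2];print(np.arctan2(a[1],a[0]),np.arctan2(-b[0],b[1]))
ctr=(D[1]+D[2])/2
H=unproj(c,[(305,206),(196,202)],59,s)[:,:2];d=H[0]-H[1];pc=H.mean(0);py=np.arctan2(-d[0],d[1])
print(H,np.linalg.norm(d),ctr,pc,py,"rel",ex@(pc-ctr),ey@(pc-ctr))
im=c["pixels"][125:300,150:385,::-1]
cv2.imwrite("pics/w1c.png",cv2.resize(im,None,fx=3.4,fy=3.4,interpolation=cv2.INTER_CUBIC))
E
```

```text
[[469.43760368 220.96826538]
 [645.32071359 259.24903724]
 [512.45970819  11.09892372]] 180.00079401359267 214.2336155744355
0.2143066767795329 0.20219351878888953
[[552.03771344 164.29154578]
 [569.29265304  55.86450479]] 109.79142115041401 [578.89021089 135.17398048] [560.66518324 110.07802528] 0.15781535966546498 rel -22.90408612735081 -20.91318815173745
```

View pics/w1c.png

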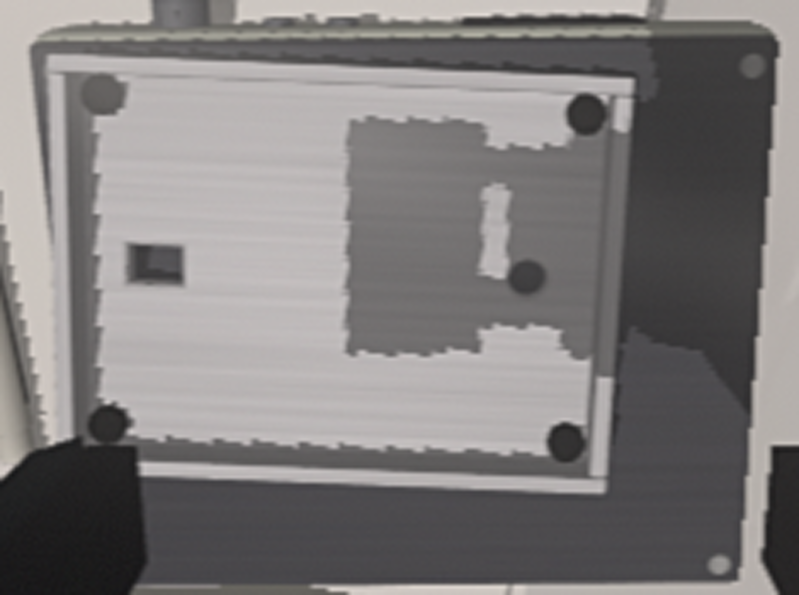

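Both cameras agree: the plate is off by (-22.9, -20.5) mm and 0.05 rad. I'll lower the open fingers inside the tray and push the left rim outwards with the back of the left finger. After that I'll push the near side forwards with both fingers.

>>> drive_tool(
  motion=[
    {"dp": [0.27, -0.3, 0], "dr": [0, 0, 0.01], "fingers": 1},
    {"dp": [0, 0, -0.35], "dr": [0, 0, 0], "fingers": 1},
    {"dp": [0, 0, -0.35], "dr": [0, 0, 0], "fingers": 1},
    {"dp": [0, 0, -0.35], "dr": [0, 0, 0], "fingers": 1},
    {"dp": [0, 0, -0.35], "dr": [0, 0, 0], "fingers": 1},
    {"dp": [0, 0, -0.2], "dr": [0, 0, 0], "fingers": 1},
    {"dp": [0, 0, -0.1], "dr": [0, 0, 0], "fingers": 1},
    {"dp": [0, 0, 0], "dr": [0, 0, 0], "fingers": 1},
    {"dp": [0, 0, 0], "dr": [0, 0, 0], "fingers": 1},
  ],
)

```text
time_s: 2.32
tool_pos: [563.5, 115.5, 83.3]
eef_rot: [-0.106, 0.994, 0.0, 0.0]
wrist_force: [0.2, 0.6, 0.6]
gripper_width: 88.2
grip_force: 0.0
```

>>> drive_tool(
  motion=[
    {"dp": [0, 0, -0.05], "dr": [0, 0, -0.01], "fingers": 1},
    {"dp": [-0.006, 0.029, 0], "dr": [0, 0, 0], "fingers": 1},
    {"dp": [-0.006, 0.029, 0], "dr": [0, 0, 0], "fingers": 1},
    {"dp": [-0.006, 0.029, 0], "dr": [0, 0, 0], "fingers": 1},
    {"dp": [-0.006, 0.029, 0], "dr": [0, 0, 0], "fingers": 1},
    {"dp": [-0.004, 0.02, 0], "dr": [0, 0, 0], "fingers": 1},
    {"dp": [-0.004, 0.02, 0], "dr": [0, 0, 0], "fingers": 1},
    {"dp": [-0.004, 0.02, 0], "dr": [0, 0, 0], "fingers": 1},
  ],
)

```text
time_s: 2.98
tool_pos: [560.3, 129.7, 78.0]
eef_rot: [-0.1, 0.995, -0.001, -0.0]
wrist_force: [0.6, -4.8, 2.7]
gripper_width: 87.5
grip_force: 2.6
```

```bash
python3 look.py t2 top; python3 - <<'E'
from h import *
c=dict(np.load("pics/t2.npz"))
im=c["pixels"][150:290,235:410,::-1]
cv2.imwrite("pics/t2c.png",cv2.resize(im,None,fx=4.25,fy=4.25,interpolation=cv2.INTER_CUBIC))
E
```

```text
2.9833 [560.29582797 129.73398325  77.96856366] [-9.99279585e-02  9.94993730e-01 -1.36477447e-03 -1.35626120e-04]
```

>>> drive_tool(
  motion=[
    {"dp": [-0.004, 0.02, 0], "dr": [0, 0, 0], "fingers": 1},
    {"dp": [-0.004, 0.02, 0], "dr": [0, 0, 0], "fingers": 1},
    {"dp": [-0.004, 0.02, 0], "dr": [0, 0, 0], "fingers": 1},
    {"dp": [-0.004, 0.02, 0], "dr": [0, 0, 0], "fingers": 1},
    {"dp": [-0.004, 0.02, 0], "dr": [0, 0, 0], "fingers": 1},
    {"dp": [-0.004, 0.02, 0], "dr": [0, 0, 0], "fingers": 1},
    {"dp": [0, 0, 0], "dr": [0, 0, 0], "fingers": 1},
  ],
)

```text
time_s: 3.62
tool_pos: [557.6, 143.2, 77.8]
eef_rot: [-0.1, 0.995, -0.0, -0.0]
wrist_force: [-0.3, -3.9, 2.2]
gripper_width: 88.3
grip_force: 1.8
```

```bash
python3 look.py w3
```

```text
3.6167 [557.55090744 143.21821091  77.82196866] [-1.00494578e-01  9.94937549e-01 -2.90885178e-04 -1.68697620e-04]
```

View pics/w3.png

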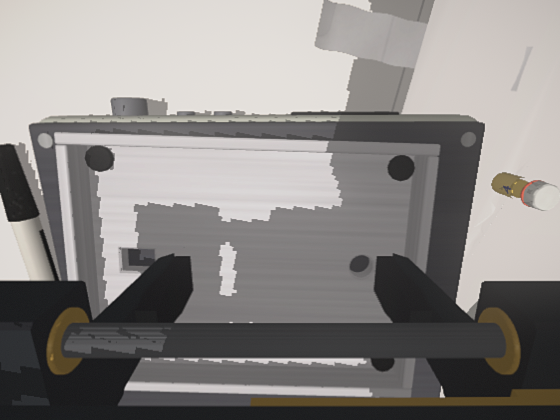

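The round hole is now at (359,263) and the slot at (137,260). The near deck screws are at (468,139) and (45,141).

```bash
python3 - <<'E'
from h import *
c=dict(np.load("pics/w3.npz"));sy=.2027;ex=np.array([np.cos(sy),np.sin(sy)]);ey=np.array([-ex[1],ex[0]])
S=unproj(c,[(468,139),(45,141)],45,c)[:,:2];print(S,np.linalg.norm(S[0]-S[1]),"mid ey",ey@S.mean(0), "yaw",np.arctan2(-(S[0]-S[1])[0],(S[0]-S[1])[1]))
print("from ctr", ey@np.array([579.2,135.4]))
H=unproj(c,[(359,263),(137,260)],59.5,c)[:,:2];d=H[0]-H[1];pc=H.mean(0)
r=pc-np.array([579.2,135.4]);print(H,np.linalg.norm(d),"yaw",np.arctan2(-d[0],d[1]),"rel",ex@r,ey@r,"rel screws",ey@(pc-S.mean(0)))
E
```

```text
[[480.06333589 217.03436321]
 [521.97366658  15.8827015 ]] 205.47132848044703 mid ey 13.211799171218175 yaw 0.205413182464228
from ctr 16.02637907494949
[[548.17817246 177.77626342]
 [568.55459397  70.09627711]] 109.59095768378364 yaw 0.18701990481936923 rel -22.714900058060817 -7.034913152644296 rel screws -4.220333248912993
```

>>> drive_tool(
  motion=[
    {"dp": [-0.004, 0.02, 0], "dr": [0, 0, 0], "fingers": 1},
    {"dp": [-0.004, 0.02, 0], "dr": [0, 0, 0], "fingers": 1},
    {"dp": [0, 0, 0], "dr": [0, 0, 0], "fingers": 1},
    {"dp": [0.01, -0.06, 0], "dr": [0, 0, 0], "fingers": 1},
    {"dp": [0, 0, 0.2], "dr": [0, 0, 0], "fingers": 1},
    {"dp": [-0.1, 0, 0.35], "dr": [0, 0, 0], "fingers": 1},
    {"dp": [-0.35, -0.1, 0.1], "dr": [0, 0, 0.005], "fingers": 1},
    {"dp": [-0.35, -0.08, 0], "dr": [0, 0, 0], "fingers": 1},
    {"dp": [-0.2, 0, 0], "dr": [0, 0, 0], "fingers": 1},
    {"dp": [0, 0, 0], "dr": [0, 0, 0], "fingers": 1},
    {"dp": [0, 0, 0], "dr": [0, 0, 0], "fingers": 1},
  ],
)

```text
time_s: 4.58
tool_pos: [457.4, 124.5, 143.0]
eef_rot: [-0.104, 0.995, 0.001, 0.0]
wrist_force: [-0.5, 0.0, -0.2]
gripper_width: 88.2
grip_force: 0.0
```

```bash
python3 look.py w4; python3 look.py t4 top; python3 - <<'E'
from h import *
a=np.load("pics/w4.npz")["pixels"][:,:,::-1];b=np.load("pics/t4.npz")["pixels"][150:290,235:410,::-1]
b=cv2.resize(b,None,fx=3.2,fy=3.2,interpolation=cv2.INTER_CUBIC)[:,:560]
a=a[:,:][:300]
b=b[:300]
cv2.imwrite("pics/m4.png",np.vstack([a,cv2.resize(b,(560,300))]) if 0 else np.vstack([a,b]))
E
```

```text
4.5833 [457.38748509 124.52039906 142.95678022] [-1.03611298e-01  9.94617573e-01  7.57369423e-04  9.68671887e-05]
4.6333 [458.77277732 124.70190672 142.86875742] [-1.03123088e-01  9.94667818e-01  9.31745067e-04  8.32552502e-04]
```

View pics/m4.png

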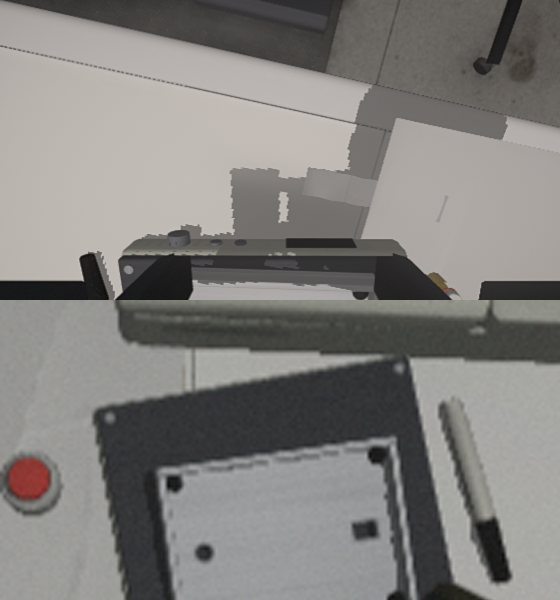

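The plate is now nearly parallel to the deck. In the zoomed top view the holes are at (204,252) and (364,230), and the far screws at (110,118) and (399,68).

```bash
python3 - <<'E'
from h import *
c=dict(np.load("pics/t4.npz"));f=lambda p:np.array(p)/3.2+[235,150]-0.35
S=unproj(c,f([(110,118),(399,68)]),45)[:,:2];d=S[0]-S[1];sy=np.arctan2(-d[0],d[1]);print(S,np.linalg.norm(d),sy)
f0=lambda p:np.array(p)/4.25+[235,150]-0.4
N=unproj(c,f0([(201,470)]),45)[0,:2]   # near-left screw, first picture
ctr=(S[1]+N)/2
H=unproj(c,f([(204,252),(364,230)]),59.5)[:,:2];e=H[0]-H[1];pc=H.mean(0)
ex=np.array([np.cos(sy),np.sin(sy)]);ey=np.array([-ex[1],ex[0]])
print("ctr",ctr,np.linalg.norm(S[0]-N),"plate",pc,"yaw",np.arctan2(-e[0],e[1]),np.linalg.norm(e),"rel",ex@(pc-ctr),ey@(pc-ctr),"ey vs far screws",ey@(pc-S.mean(0)))
E
```

```text
[[640.59745921 250.80531797]
 [682.19387917  51.97610019]] 203.13374903842006 0.2062323543790735
ctr [581.44215537 134.94557539] 163.25448593734302 plate [558.81599897 131.32854504] yaw 0.16781718645990693 108.85860337631752 rel -22.887366151029035 1.0928552688769737 ey vs far screws 1.3685695250763388
```

>>> drive_tool(
  motion=[
    {"dp": [0.05, -0.13, -0.2], "dr": [0, 0, 0], "fingers": 1},
    {"dp": [0, 0, -0.3], "dr": [0, 0, 0], "fingers": 1},
    {"dp": [0, 0, -0.2], "dr": [0, 0, 0], "fingers": 1},
    {"dp": [0, 0, -0.08], "dr": [0, 0, 0], "fingers": 1},
    {"dp": [0, 0, 0], "dr": [0, 0, 0], "fingers": 1},
    {"dp": [0, 0, 0], "dr": [0, 0, 0], "fingers": 1},
  ],
)

```text
time_s: 5.18
tool_pos: [463.5, 111.0, 64.6]
eef_rot: [-0.103, 0.995, 0.0, 0.0]
wrist_force: [0.4, -0.2, 0.9]
gripper_width: 88.0
grip_force: 0.0
```

>>> drive_tool(
  motion=[
    {"dp": [0.078, 0.016, 0], "dr": [0, 0, 0], "fingers": 1},
    {"dp": [0.078, 0.016, 0], "dr": [0, 0, 0], "fingers": 1},
    {"dp": [0.059, 0.012, 0], "dr": [0, 0, 0], "fingers": 1},
    {"dp": [0.029, 0.006, 0], "dr": [0, 0, 0], "fingers": 1},
    {"dp": [0.029, 0.006, 0], "dr": [0, 0, 0], "fingers": 1},
    {"dp": [0.029, 0.006, 0], "dr": [0, 0, 0], "fingers": 1},
    {"dp": [0.029, 0.006, 0], "dr": [0, 0, 0], "fingers": 1},
    {"dp": [0.029, 0.006, 0], "dr": [0, 0, 0], "fingers": 1},
  ],
)

```text
time_s: 5.85
tool_pos: [495.5, 116.3, 64.8]
eef_rot: [-0.103, 0.995, -0.001, -0.003]
wrist_force: [-7.5, -1.9, 7.0]
gripper_width: 87.9
grip_force: 4.1
```

>>> drive_tool(
  motion=[
    {"dp": [0.025, 0.005, 0], "dr": [0, 0, 0], "fingers": 1},
    {"dp": [0.025, 0.005, 0], "dr": [0, 0, 0], "fingers": 1},
    {"dp": [0.025, 0.005, 0], "dr": [0, 0, 0], "fingers": 1},
    {"dp": [0.025, 0.005, 0], "dr": [0, 0, 0], "fingers": 1},
    {"dp": [0, 0, 0], "dr": [0, 0, 0], "fingers": 1},
  ],
)

```text
time_s: 6.27
tool_pos: [509.8, 120.3, 65.0]
eef_rot: [-0.103, 0.995, 0.001, 0.001]
wrist_force: [0.5, 0.3, -0.7]
gripper_width: 88.4
grip_force: 0.0
```

```bash
python3 look.py t5 top; python3 - <<'E'
from h import *
c=dict(np.load("pics/t5.npz"))
im=c["pixels"][150:290,235:410,::-1]
cv2.imwrite("pics/t5c.png",cv2.resize(im,None,fx=4.25,fy=4.25,interpolation=cv2.INTER_CUBIC))
E
```

```text
6.2667 [509.78022796 120.32221087  65.03032304] [-1.02666158e-01  9.94715387e-01  5.35534879e-04  8.19901950e-04]
```

View pics/t5c.png

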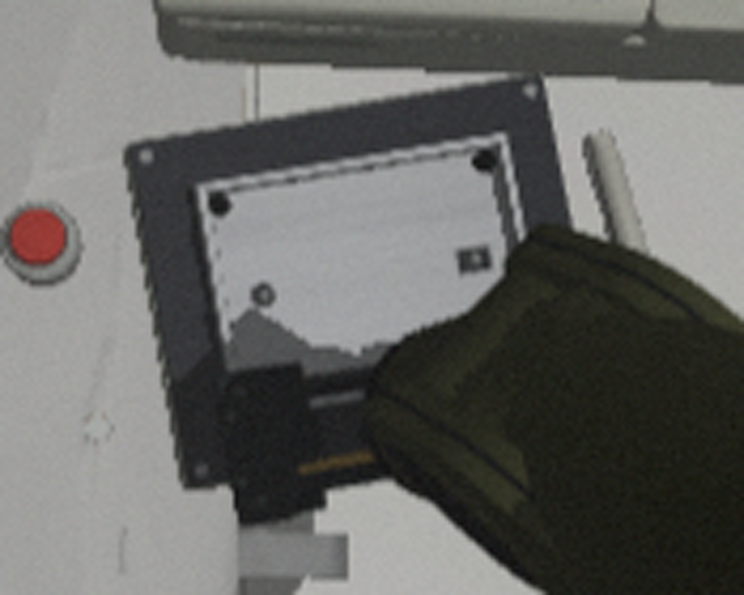

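The pins show as bright spots inside both holes, at (262,295) and (475,259), and the push force has fallen to zero, so the plate has dropped. I'll take the hand back and check that it lies flat.

>>> drive_tool(
  motion=[
    {"dp": [-0.1, -0.02, 0], "dr": [0, 0, 0], "fingers": 1},
    {"dp": [-0.3, -0.06, 0], "dr": [0, 0, 0], "fingers": 1},
    {"dp": [-0.1, -0.02, 0.3], "dr": [0, 0, 0], "fingers": 1},
    {"dp": [0, 0, 0.35], "dr": [0, 0, 0], "fingers": 1},
    {"dp": [0, 0, 0.35], "dr": [0, 0, 0], "fingers": 1},
    {"dp": [0, 0, 0.35], "dr": [0, 0, 0], "fingers": 1},
    {"dp": [0.3, 0.15, 0.2], "dr": [0, 0, 0], "fingers": 1},
    {"dp": [0.3, 0, 0], "dr": [0, 0, 0], "fingers": 1},
    {"dp": [0, 0, 0], "dr": [0, 0, 0], "fingers": 1},
    {"dp": [0, 0, 0], "dr": [0, 0, 0], "fingers": 1},
  ],
)

```text
time_s: 7.15
tool_pos: [520.6, 124.9, 220.1]
eef_rot: [-0.102, 0.995, 0.0, 0.001]
wrist_force: [-0.4, 0.1, -0.4]
gripper_width: 88.6
grip_force: 0.0
```

```bash
python3 look.py w6; python3 look.py s6 scene; python3 - <<'E'
from h import *
a=np.load("pics/w6.npz")["pixels"][:310,90:450,::-1];b=np.load("pics/s6.npz")["pixels"][140:245,220:360,::-1]
a=cv2.resize(a,None,fx=1.2,fy=1.2,interpolation=cv2.INTER_CUBIC);b=cv2.resize(b,(368,276),interpolation=cv2.INTER_CUBIC)
m=np.zeros((372,800,3),np.uint8);m[:372,:432]=a[:372];m[:276,432:]=b;cv2.imwrite("pics/m6.png",m)
E
```

```text
7.15 [520.61337547 124.89640137 220.10399194] [-1.01758323e-01  9.94808140e-01  4.00120772e-04  1.35946004e-03]
7.2 [518.81734716 124.66951565 219.49510678] [-1.02279388e-01  9.94755704e-01  9.16932956e-06 -1.29848037e-04]
```

View pics/m6.png

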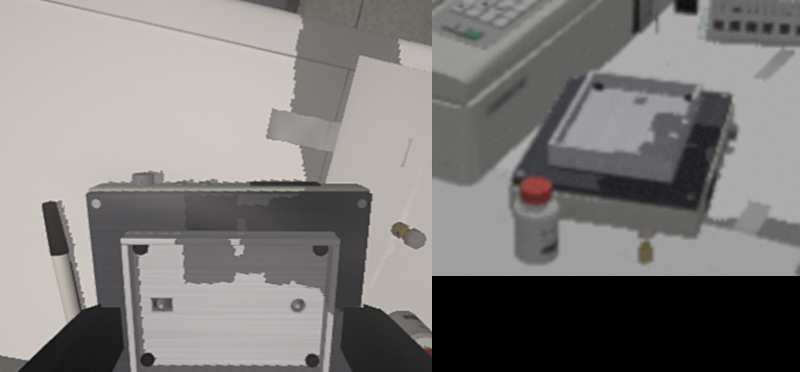

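Both pins stand in their holes, at (160,304) and (298,305), and the plate looks flat in the side view. I'll check the numbers against the projected seated pose.

```bash
python3 - <<'E'
from h import *
w=dict(np.load("pics/w6.npz"));s=dict(np.load("pics/s6.npz"))
g=lambda p:np.array(p)/1.2+[90,0]
N=unproj(w,g([(362,203),(96,203)]),45,w)[:,:2];d=N[0]-N[1];sy=np.arctan2(-d[0],d[1])
ex=np.array([np.cos(sy),np.sin(sy)]);ey=np.array([-ex[1],ex[0]]);ctr=N.mean(0)+82*ex
H=unproj(w,g([(298,305),(161,304)]),53,w)[:,:2]
print(sy,np.linalg.norm(d),ctr,[(round(ex@(h-ctr),1),round(ey@(h-ctr),1)) for h in H])
P=lambda x,y,z:[*(ctr+x*ex+y*ey),z]
for nm,pts in {"seated rim":[P(60,80,69),P(-60,80,69),P(-60,-80,69),P(60,-80,69)],"foot left":[P(60,80,45),P(-60,80,45)],"deck":[P(90,110,45),P(-90,110,45)],"tilt .15 far rim":[P(60,80,86),P(60,-80,86)]}.items():
    q=proj(s,np.array(pts));print(nm,((q-[220,140])*[368/140,276/105]+[432,0]).round())
E
```

```text
0.20347087376560855 204.5770140951035 [580.96503271 133.35913993] [(np.float64(-0.2), np.float64(55.8)), (np.float64(-1.0), np.float64(-55.1))]
seated rim [[548. 142.]
 [672. 159.]
 [701.  81.]
 [590.  68.]]
foot left [[548. 164.]
 [671. 180.]]
deck [[509. 176.]
 [697. 202.]]
tilt .15 far rim [[548. 127.]
 [590.  53.]]
```

The holes sit at (-0.2, 55.8) and (-1.0, -55.1) mm in the shaker frame, and the far rim is at its seated height rather than tilted. The plate is seated, so I'm handing in.

```bash
python3 -c "
from cell import ctrl
print(ctrl.close_job())"
```

```text
the job is handed in; nothing more can be done
None
```

The plate is seated flat on the deck with both holes over the pins, the hand is clear, nothing else was moved, and the job is handed in after about 7 s of robot time.

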